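# Raise the tablet holder and hold its spring jaw open at the mark

## Task

Get the desk's tablet holder ready for its tablet. First raise the folded-down cradle until it stands 50 degrees up from the desk (its stiff hinge keeps it there), then pull the spring-loaded jaw out by its pull bar until the orange bands on its rods are level with the black ticks on the cradle, and keep it there: finish while still holding the jaw open at the ticks, with the cradle still at 50 degrees. Leave everything else on the desk where it is.

Things in the scene. Friction and masses are not known exactly. Their poses are not given: they have to be found in the camera images.
- holder: Tablet holder's dark steel base, fixed to the desk. Origin on the desk below the middle of the hinge line; x points from the hinge to the far edge (the folded cradle lies that way), y along the hinge, z up. Plate 12 mm thick, x -55 to +130, y -105 to +105 mm. Cheeks with black knobs at both hinge ends: out to y = +-112, up to z = 64 mm. A groove along y at x = -40 mm carries the stylus.
- cradle_hinge (a point): Middle of the cradle's hinge line, 48 mm above the desk, above the holder's origin. Turns with the cradle: x runs along the rods from the hinge to the pull bar, y along the hinge, z is the normal of the cradle's face.
- cradle (a joint): Angle of the cradle in rad: 0 lies level, grows as its free edge is raised, 0.873 is 50 degrees, stop at 1.45. Stiff friction hinge: about 8 N up at the pull bar raises it, it stays where left. White plate, 118 mm from hinge to free edge, 170 wide, 10 thick, with two through slots 90 mm apart showing the jaw's rods, and two rubber hooks 24 mm high near the hinge.
- jaw (a joint): How far the jaw is pulled out, in m: 0 is home, grows as it is pulled straight away from the hinge in the cradle's plane, stop at 0.070. The bands are level with the ticks at 0.045. The spring pulls it home with 6 N at 0 and about 9 N at the ticks, plus about 1 N of friction.
- pull_bar: U of 8 mm steel rod, 98 mm wide; its cross bar, parallel to the hinge, has a round red rubber sleeve, 14 mm thick, 56 long. Origin at the sleeve's centre, in the hinge's plane, 188 mm from the hinge (233 at the ticks). x: outwards, the way to pull; y along the bar. 39 mm free between sleeve and the 110 mm wide black hook piece. Pinch across it from above, fingers 40 mm apart.
- band (a point): Midpoint between the two orange bands on the jaw's rods (5 mm long, one in each slot of the cradle, 90 mm apart); moves with the jaw. 45 mm from the hinge line when the jaw is home.
- tick (a point): Midpoint between the pairs of black ticks painted beside the slots on the cradle, 90 mm from the hinge line.
- stylus: White stylus, 9 mm thick, 142 mm long, lying along y in the groove of the holder's base. Leave alone.
- tablet: Tablet with aluminium rim and blue-grey screen, 215 x 142 x 7 mm, screen up on the desk at the right. Leave alone. Origin under its centre.
- eraser: White eraser in a paper sleeve, 50 x 22 x 13 mm, on the desk just left of the holder. Leave alone. Origin under its centre.
- marker_a: White square marker pen with purple ends, 137 x 15 x 15 mm, on the desk just right of the holder. Leave alone.
- marker_b: White square marker pen with green ends, 137 x 15 x 15 mm, by the sketch at the left. Leave alone.
- glue: Small white glue bottle with yellow cap, 38 mm in diameter, 85 mm high, at the right. Leave alone. Around the far edge of the desk, more than 0.75 m ahead or far to the sides, stand fixed things: a woven basket (right, 200 mm high), an open case of markers (middle, 45 mm high) and a laptop (left, 220 mm high).

How it is judged:
On the way, in this order (a step that is already met when the one before it is completed fails the run):
1. the cradle is raised to 50 degrees (within 7 degrees) (value of joint cradle between 0.751 and 0.995 rad), for 0.3 s.
2. the jaw is pulled out until its bands are level with the ticks (within 5 mm), the cradle still at its angle (all of step 1 and value of joint jaw between 0.04 and 0.05 m), for 0.3 s.
At the end, for the whole second after the job is handed in: The gripper's fingers hold the jaw against its spring (contact force over 4 N), at rest, with its orange bands level with the black ticks within 5 mm (jaw joint 0.040 to 0.050 m), and the cradle stands at 50 degrees within 7 degrees (0.751 to 0.995 rad) (all of step 2 and velocity of joint jaw between -0.02 and 0.02 m/s and contact force between the fingers and pull_bar above 4 N); the arm keeps its last pose, push and grip.
It fails at once if a thing on the desk other than the holder is shifted by more than 15 mm (distance of any of stylus, tablet, eraser, marker_a, marker_b, glue from where it was at the start of the episode above 0.015 m).
It also fails if it takes over 42 s, if anything falls off the work surface, if the arm or the gripper's body presses on something with over 40 N, if the wrist force passes 120 N, or if a joint passes its speed limit or range.

## Robot

A 7-joint arm with a two-finger parallel gripper is mounted at the origin on the work surface. World frame = base frame: x ahead of the robot, y to its left, z up, the work surface at z = 0. Lengths are in m, angles in rad, forces in N, time in s.
With the tool pointing down it reaches from about 0.4 to 0.9 m from the base axis. Payload 5.6 kg.
Tool frame: the origin (TCP) lies at the very end of the fingers, on their centre line; the grasp point (between the pads) lies 19 mm behind it; z points along the fingers, y is the line along which they close (so a half turn about z gives the same grasp; the last joint's range is limited). The gripper opens to 92 mm and grips with 3 to 60 N. Pads are 20 mm wide; open, the fingers measure 128 mm over their backs; the gripper's body (75 mm by 189 mm) begins 69 mm behind the grasp point.
Start: joints at [1.275, 0.468, -0.012, 1.603, 0.006, 1.071, -0.056], TCP at [0.163, -0.629, 0.179] pointing down, gripper open.
Joint ranges: [-2.53, 2.53], [-0.31, 2.02], [-1.57, 1.55], [0.28, 2.44], [-1.29, 4.43], [0.15, 1.84], [-2.92, 2.92]. Speed limits (rad/s): [2.57, 2.57, 3.14, 3.14, 3.14, 3.14, 3.14].

## Interface

Orientations are given as a unit quaternion [x, y, z, w].
In Python, from cell import env gives the robot as it stands.
- The arm moves only by the shell command python3 -m handwheel 'ROWS' [OPENING] [FORCE]. ROWS is JSON, a list of rows, each a list of 6 numbers: the shift along the world's x, y, z as a fraction of full scale, then the turn, a rotation vector about the world's x, y, z as a fraction of full scale. A call has 1 to 8 rows; each row shifts and turns the commanded pose from where the row before left it; what a row does not reach is not made up. Full scale, the value 1, is 0.03 m for a shift and pi/2 rad for a turn. A row lasts 1/12 s, in which the tool goes at most 41.7 mm and 7.16 degrees, less where a joint would pass 70% of its speed; a pose out of reach is approached as far as the arm can. A call with a number of a shift or a turn outside -1 to 1 is refused whole. A call with a gripper value outside its range is refused whole. OPENING is the opening, from -1 (shut) to 1 (fully open), set as the call begins (- or left out, the last holds). The fingers move at their own pace and stop on an object; FORCE is the grip in N (left out, the last holds). Time passes only in rows, so rows that do not move let the fingers close. It gives the time, the measured TCP pose, the force, the opening and the grip force at its end, in the units of the state.
- env.get_state(): the state, without advancing time (a new reading comes with each control period).
- env.grab_frame(name): name is "scene" or "top" or "wrist"; returns a dict with "img" (384x512x3 uint8, red, green, blue), "fx", "fy", "cx", "cy" (pixels), "extrinsics" (4x4, takes a point from camera to world coordinates); the wrist camera has in their place "tool_from_camera" (4x4, takes a point from camera to tool coordinates, whose origin is the TCP and whose axes are the flange's). Camera axes: x right, y down, z forward; pixel columns grow to the right and rows downward; lengths in m; the calibration is good to about 2 mm. A picture is of the moment at which its call begins: read the wrist's pose just before it. There is no depth.
- env.job_done(): hands the job in; it is judged then, once.
The state is a dict: "time": time; "joints": joint angles; "qvel": joint speeds; "joint_efforts": joint torques, N m; "position": TCP position; "orientation": TCP orientation; "contact_force": force on the tool from outside, world axes, zero at the start; "moment": the same for the moment, N m; "width": finger opening in m; "gripper_force": force on a finger pad.
Only numpy, scipy, OpenCV 4.12 (cv2) and the standard library are available. Lean on these libraries where they do the work, as an engineer would, in place of code of your own. Each camera call takes 0.05 s, during which the arm holds its last target. There are 200 camera calls.

## Working session

There is one attempt and no reset: what is moved stays moved. The work goes in short steps, Python scripts to look and compute and a shell command to move; the robot and the scene stay as the last step left them, time stands still between calls to the robot, and variables do not carry over. Pictures are saved under pics/ and viewed, at most 10 in all, crops included, and the job is handed in when it is done.

```bash
mkdir -p pics; ls; python3 - <<'E'
from cell import env
import cv2,json,numpy as np
s=env.get_state();print(s)
for n in("scene","top"):
    f=env.grab_frame(n);cv2.imwrite(f"pics/{n}0.png",f["img"][:,:,::-1])
    print(n,f["fx"],f["fy"],f["cx"],f["cy"],np.round(f["extrinsics"],4).tolist())
E
```

```text
pics
{'time': 0.0, 'joints': array([ 1.27498942,  0.46839962, -0.01161094,  1.60360252,  0.00602172,
        1.07136175, -0.05633105]), 'qvel': array([ 8.65949671e-04, -1.95061163e-05, -3.41670034e-05,  8.08504900e-04,
        1.53204295e-03, -5.23946584e-04, -6.28253820e-04]), 'joint_efforts': array([-2.42820788e-04, -5.20572209e+01, -1.24598719e-02, -2.43749535e+01,
       -5.65617357e-02,  1.73219363e-02,  1.20815216e-04]), 'position': array([ 0.16234972, -0.62875122,  0.17773457]), 'orientation': array([ 9.92026222e-01,  1.26028647e-01, -1.77119044e-04, -8.50246943e-04]), 'contact_force': array([0.22979321, 0.07002817, 0.53514067]), 'moment': array([0.04620306, 0.00668155, 0.03165381]), 'gripper_force': 0.0, 'width': 0.09219100529173674}
scene 437.9030583462254 437.9030583462254 245.64111974274118 185.56352361829866 [[0.8379, 0.4198, -0.3489, 0.9272], [0.5456, -0.6248, 0.5585, -0.691], [0.0164, -0.6583, -0.7526, 1.0106], [0.0, 0.0, 0.0, 1.0]]
top 364.19459381803887 364.19459381803887 250.951663051963 191.15516059113037 [[0.0055, -0.984, 0.1779, 0.2952], [-1.0, -0.0055, 0.0005, 0.0105], [0.0004, -0.1779, -0.9841, 1.1572], [0.0, 0.0, 0.0, 1.0]]
```

View pics/scene0.png

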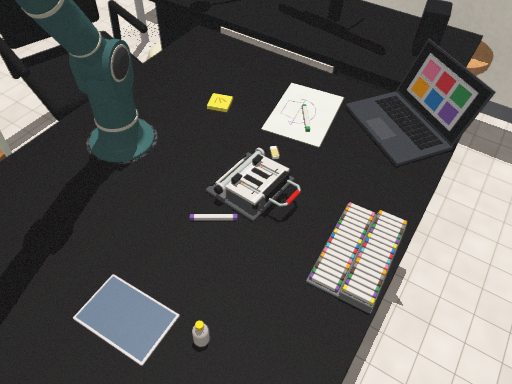

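View pics/top0.png

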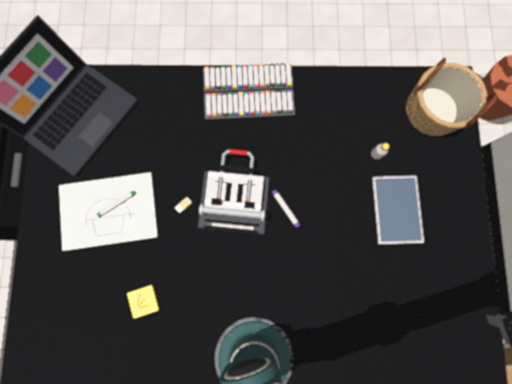

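The top view shows the red sleeve at about (238,153) with the holder below it at about (235,200), nearly aligned with the world axes. In the scene view the sleeve is at about (293,197). The eraser is close on the holder's left and the purple-ended marker close on its right.

```bash
cat > h.py <<'E'
from cell import env
import cv2,numpy as np
def red(n,tool=None):
    f=env.grab_frame(n);im=f["img"].astype(int)
    m=((im[:,:,0]>110)&(im[:,:,1]<60)&(im[:,:,2]<60)).astype(np.uint8)
    k,l,s,c=cv2.connectedComponentsWithStats(m)
    E=f["extrinsics"] if tool is None else tool@f["tool_from_camera"]
    K=np.array([[f["fx"],0,f["cx"]],[0,f["fy"],f["cy"]],[0,0,1]])
    return f,l,s,c,K,E
def ray(K,E,uv):
    d=E[:3,:3]@np.linalg.solve(K,[uv[0],uv[1],1]);return E[:3,3],d/np.linalg.norm(d)
def plane(K,E,uv,z):
    o,d=ray(K,E,uv);return o+d*(z-o[2])/d[2]
def tri(rs):
    A=sum(np.eye(3)-np.outer(d,d) for o,d in rs);b=sum((np.eye(3)-np.outer(d,d))@o for o,d in rs)
    return np.linalg.solve(A,b)
E
python3 - <<'E'
from h import *
R=[]
for n in("top","scene"):
    f,l,s,c,K,E=red(n)
    for i in range(1,len(s)):
        if s[i,4]>15: print(n,s[i],c[i])
    lo,hi=((225,145),(252,162)) if n=="top" else ((280,185),(305,210))
    i=[i for i in range(1,len(s)) if lo[0]<c[i][0]<hi[0] and lo[1]<c[i][1]<hi[1]];i=max(i,key=lambda i:s[i,4])
    R.append(ray(K,E,c[i]))
    ys,xs=np.nonzero(l==i);P=np.array([plane(K,E,(x,y),.05)[:2] for x,y in zip(xs,ys)])
    w,v=np.linalg.eigh(np.cov(P.T));print("axis",v[:,1],np.degrees(np.arctan2(v[1,1],v[0,1])),P.mean(0))
    g=f["img"][:,:,::-1]
    crop=g[140:240,190:285] if n=="top" else g[140:225,200:310]
    cv2.imwrite(f"pics/c_{n}.png",cv2.resize(crop,None,fx=5,fy=5,interpolation=cv2.INTER_CUBIC))
print(tri(R))
E
```

```text
top [  9  62  25  23 294] [21.08503401 73.2244898 ]
top [231 149  16   3  24] [238.83333333 149.875     ]
top [230 152  16   4  26] [237.92307692 153.46153846]
axis [0.08524225 0.99636026] 85.11004456149529 [0.61565676 0.05274882]
scene [436  72  20  22 229] [445.31441048  82.55458515]
scene [285 190  15  15  80] [292.475 196.5  ]
axis [0.1011554  0.99487064] 84.19429255319749 [0.61571425 0.06191184]
[0.61600784 0.05425032 0.05674493]
```

View pics/c_top.png

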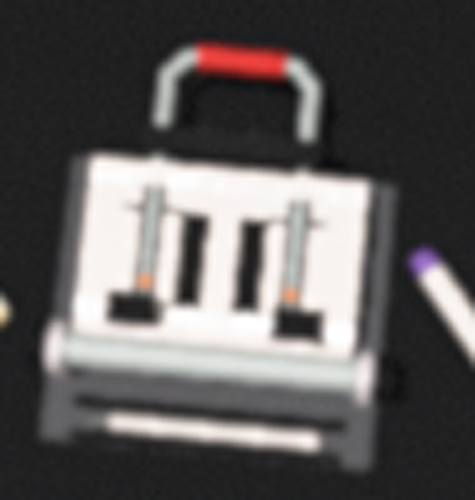

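```bash
python3 -m handwheel '[[0.6,1,0.05,0,0,0.034],[0.6,1,0.05,0,0,0.034],[0.6,1,0.05,0,0,0.034],[0.6,1,0.05,0,0,0.034],[0.6,1,0.05,0,0,0.034],[0.6,1,0.05,0,0,0.034],[0.6,1,0.05,0,0,0.034],[0.6,1,0.05,0,0,0.034]]' -0.13
python3 -m handwheel '[[0.65,1,0,0,0,0.034],[0.65,1,0,0,0,0.034],[0.65,1,0,0,0,0.034],[0.65,1,0,0,0,0.034],[0.65,1,0,0,0,0.034],[0.65,1,0,0,0,0.034],[0.65,1,0,0,0,0.034],[0.65,1,0,0,0,0.034]]'
python3 -m handwheel '[[0.65,1,0,0,0,0.034],[0.65,1,0,0,0,0.034],[0.65,1,0,0,0,0.034],[0.65,1,0,0,0,0.034],[0.65,1,0,0,0,0.034],[0.65,1,0,0,0,0.034],[0.65,0.7,0,0,0,0.034],[0,0,0,0,0,0]]'
python3 - <<'E'
from h import *
from scipy.spatial.transform import Rotation as Ro
s=env.get_state();print(s["position"],s["joints"],s["width"])
T=np.eye(4);T[:3,:3]=Ro.from_quat(s["orientation"]).as_matrix();T[:3,3]=s["position"];print(T[:3,:3].round(3))
f=env.grab_frame("wrist");cv2.imwrite("pics/w1.png",f["img"][:,:,::-1])
K=np.array([[f["fx"],0,f["cx"]],[0,f["fy"],f["cy"]],[0,0,1]]);E=T@f["tool_from_camera"]
im=f["img"].astype(int);m=((im[:,:,0]-im[:,:,1]>70)&(im[:,:,0]-im[:,:,2]>70)).astype(np.uint8)
for c in cv2.findContours(m,cv2.RETR_EXTERNAL,cv2.CHAIN_APPROX_NONE)[0]:
    if cv2.contourArea(c)>60:
        r=cv2.minAreaRect(c);print(r)
        print("pts",[plane(K,E,p,.048).round(4).tolist() for p in [r[0],*cv2.boxPoints(r)]])
E
```

```text
time: 0.87
position: [0.307, -0.3877, 0.1908]
orientation: [0.942, 0.335, -0.0, 0.0]
contact_force: [0.9, -0.3, 0.5]
width: 0.0415
gripper_force: 0.0
time: 1.53
position: [0.4631, -0.1479, 0.1909]
orientation: [0.85, 0.527, 0.0, 0.0]
contact_force: [0.4, -0.5, -0.2]
width: 0.0399
gripper_force: 0.0
time: 2.2
position: [0.6011, 0.058, 0.1905]
orientation: [0.735, 0.678, 0.002, -0.001]
contact_force: [-0.6, 0.0, -0.1]
width: 0.0398
gripper_force: 0.0
[0.60113355 0.05800902 0.19052779] [ 0.29846482  0.45329301 -0.59477839  1.68012176  0.27574928  1.09130512
 -0.4582544 ] 0.039803419930564354
[[ 0.081  0.997  0.001]
 [ 0.997 -0.081  0.004]
 [ 0.005  0.001 -1.   ]]
((397.3705749511719, 197.4176788330078), (13.558155059814453, 8.568753242492676), 77.47119140625)
pts [[0.7534, 0.0185, 0.048], [0.7471, 0.0254, 0.048], [0.7559, 0.0267, 0.048], [0.7597, 0.0115, 0.048], [0.7508, 0.0101, 0.048]]
((486.5882873535156, 176.35296630859375), (14.067066192626953, 10.186494827270508), 75.96376037597656)
pts [[0.8463, 0.0343, 0.048], [0.8386, 0.041, 0.048], [0.8487, 0.0428, 0.048], [0.854, 0.0275, 0.048], [0.8439, 0.0256, 0.048]]
((270.2612609863281, 180.07264709472656), (13.574246406555176, 53.90238571166992), 1.5074357986450195)
pts [[0.6185, 0.0487, 0.048], [0.6084, 0.0195, 0.048], [0.6142, 0.0781, 0.048], [0.6281, 0.0766, 0.048], [0.6231, 0.0179, 0.048]]
```

View pics/w1.png

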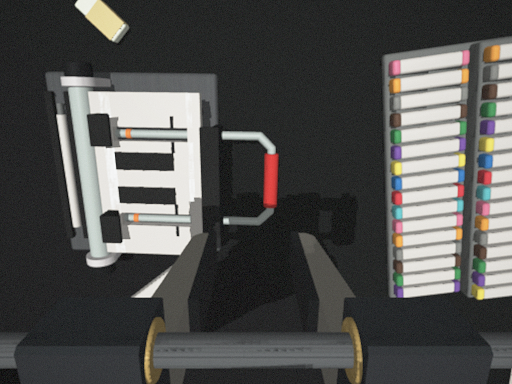

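The wrist view shows the sleeve at (270,180), which puts it at (0.6185, 0.0487). The holder's yaw is about -5.6° and the jaw is home. I'll centre over the sleeve, then descend.

```bash
python3 -m handwheel '[[0.57,-0.31,0,0,0,-0.011],[0,0,-0.8,0,0,0],[0,0,-0.8,0,0,0],[0,0,-0.8,0,0,0],[0,0,-0.7,0,0,0],[0,0,0,0,0,0]]'
python3 - <<'E'
from h import *
from scipy.spatial.transform import Rotation as Ro
s=env.get_state()
T=np.eye(4);T[:3,:3]=Ro.from_quat(s["orientation"]).as_matrix();T[:3,3]=s["position"];print(T.round(4))
f=env.grab_frame("wrist");cv2.imwrite("pics/w2.png",f["img"][:,:,::-1])
K=np.array([[f["fx"],0,f["cx"]],[0,f["fy"],f["cy"]],[0,0,1]]);E=T@f["tool_from_camera"]
im=f["img"].astype(int);m=((im[:,:,0]-im[:,:,1]>70)&(im[:,:,0]-im[:,:,2]>70)).astype(np.uint8)
for c in cv2.findContours(m,cv2.RETR_EXTERNAL,cv2.CHAIN_APPROX_NONE)[0]:
    if cv2.contourArea(c)>300:
        r=cv2.minAreaRect(c);print(r)
        print("pts",[plane(K,E,p,.048).round(4).tolist() for p in [r[0],*cv2.boxPoints(r)]])
E
```

```text
time: 2.75
position: [0.6123, 0.0398, 0.0933]
orientation: [0.745, 0.667, -0.004, -0.002]
contact_force: [-1.0, -1.1, -0.7]
width: 0.0402
gripper_force: 0.0
[[ 0.1091  0.994  -0.0083  0.6123]
 [ 0.994  -0.1091 -0.0018  0.0398]
 [-0.0027 -0.0081 -1.      0.0933]
 [ 0.      0.      0.      1.    ]]
((260.0, 189.5), (75.0, 18.0), 90.0)
pts [[0.618, 0.0485, 0.048], [0.6143, 0.0782, 0.048], [0.6276, 0.0767, 0.048], [0.6219, 0.0168, 0.048], [0.6076, 0.0183, 0.048]]
```

View pics/w2.png

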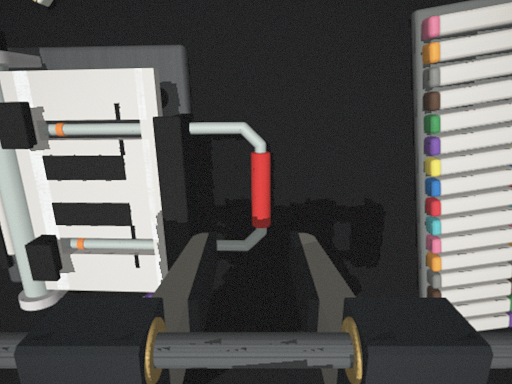

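The sleeve is at (260,190), still centred between the fingers in the view, and square to them. The measured position trails the target slightly, so I'll let it settle and check before correcting.

```bash
python3 -m handwheel '[[0,0,0,0,0,0],[0,0,0,0,0,0]]'
```

```text
time: 2.97
position: [0.6171, 0.042, 0.0994]
orientation: [0.744, 0.668, 0.001, 0.001]
contact_force: [-0.6, 0.1, 0.5]
width: 0.0401
gripper_force: 0.0
```

```bash
python3 -m handwheel '[[0.03,0.2,-0.6,0,0,0],[0,0,-0.6,0,0,0],[0,0,-0.6,0,0,0],[0,0,-0.53,0,0,0],[0,0,0,0,0,0],[0,0,0,0,0,0],[0,0,0,0,0,0]]'
python3 -m handwheel '[[0,0,0,0,0,0],[0,0,0,0,0,0],[0,0,0,0,0,0],[0,0,0,0,0,0],[0,0,0,0,0,0],[0,0,0,0,0,0]]' -1 35
```

```text
time: 3.55
position: [0.6184, 0.0485, 0.0296]
orientation: [0.744, 0.668, 0.001, 0.001]
contact_force: [0.5, -0.6, 0.0]
width: 0.04
gripper_force: 0.0
time: 4.05
position: [0.6184, 0.0483, 0.0287]
orientation: [0.744, 0.668, 0.001, 0.001]
contact_force: [1.3, 0.4, 3.0]
width: 0.0021
gripper_force: 1.8
```

```bash
python3 - <<'E'
from h import *
a=env.grab_frame("wrist")["img"][:,:,::-1]
b=env.grab_frame("scene")["img"][130:235,200:325,::-1]
t=env.grab_frame("top")["img"][120:250,180:300,::-1]
b=cv2.resize(b,(450,384),interpolation=cv2.INTER_CUBIC)
cv2.imwrite("pics/m3.png",cv2.resize(np.hstack([a,b]),(800,320)))
print(env.get_state())
E
```

```text
{'time': 4.2, 'joints': array([ 0.22958229,  0.66316647, -0.49481239,  1.75786576,  0.41070969,
        0.82255053, -0.56688267]), 'qvel': array([ 0.00032024,  0.00036039, -0.00031049,  0.00074025,  0.00060339,
       -0.00062926,  0.00043254]), 'joint_efforts': array([-3.79040502e-01, -5.11214197e+01, -7.73550510e+00, -1.61107939e+01,
       -3.91378077e-01,  6.16394877e-01, -3.75022337e-04]), 'position': array([0.61814908, 0.04838525, 0.02850629]), 'orientation': array([7.43918591e-01, 6.68269354e-01, 8.43710916e-04, 6.98975779e-04]), 'contact_force': array([ 2.28182532, -0.63193336,  3.81422349]), 'moment': array([-0.08374203, -0.66536852, -0.05389825]), 'gripper_force': 1.595363924279809, 'width': 0.0003367029317722447}
```

View pics/m3.png

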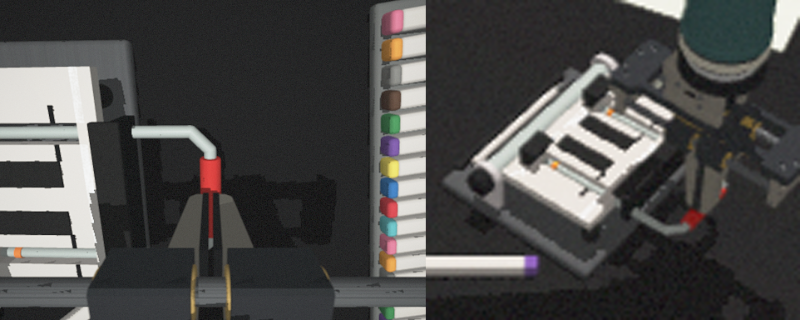

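The picture shows the fingers shut with red sleeve visible on both sides of them, so the bar is above or below the pads rather than between them. I'll measure the bar's height before moving.

```bash
python3 - <<'E'
from h import *
from scipy.spatial.transform import Rotation as Ro
s=env.get_state()
T=np.eye(4);T[:3,:3]=Ro.from_quat(s["orientation"]).as_matrix();T[:3,3]=s["position"]
f=env.grab_frame("wrist");K=np.array([[f["fx"],0,f["cx"]],[0,f["fy"],f["cy"]],[0,0,1]]);C=f["tool_from_camera"];print(f["fx"],C.round(4).tolist())
T1=np.eye(4);T1[:3,:3]=[[.081,.997,.001],[.997,-.081,.004],[.005,.001,-1]];T1[:3,3]=[.6011,.058,.1905]
w1=cv2.imread("pics/w1.png")[:,:,::-1]
out=[]
for im,E,xr in((w1,T1@C,(255,290)),(f["img"],T@C,(225,285))):
    i=im.astype(int);m=(i[:,:,0]-i[:,:,1]>50)&(i[:,:,0]-i[:,:,2]>50);m[:,:xr[0]]=0;m[:,xr[1]:]=0
    ys,xs=np.nonzero(m);y0=ys.min();row=lambda y:np.nonzero(m[y])[0]
    e=(row(y0+3).mean(),y0-.5);print("top end",e,"width",[len(row(y0+k)) for k in(3,6,10,15)],"y",ys.min(),ys.max())
    out.append(ray(K,E,e))
    W=np.median([len(row(y0+k)) for k in range(4,15)]);d=K[0,0]*.014/W;print("depth by width",d,"cam z",E[2,3])
print("far end xyz",tri(out))
g=f["img"][150:384,170:340,::-1];cv2.imwrite("pics/c4.png",cv2.resize(g,None,fx=2.5,fy=2.5))
# scene: red in stereo
fs,l,st,c,K2,E2=red("scene");i=fs["img"].astype(int);m=(i[:,:,0]-i[:,:,1]>60)&(i[:,:,0]-i[:,:,2]>60)
ys,xs=np.nonzero(m[180:220,275:310]);o=np.argsort(xs);xs=xs+275;ys=ys+180
print("scene red",[(xs[k],ys[k]) for k in (o[0],o[-1])], xs.mean(),ys.mean())
for h in(.03,.048,.06):print(h,plane(K2,E2,(292.5,196.5),h).round(4))
E
```

```text
340.9571123468614 [[0.0004, -0.9563, -0.2923, 0.0829], [1.0, 0.0005, -0.0004, -0.0002], [0.0005, -0.2923, 0.9563, -0.2068], [0.0, 0.0, 0.0, 1.0]]
top end (np.float64(271.0), np.float64(152.5)) width [15, 15, 14, 14] y 153 207
depth by width 0.3409571123468614 cam z 0.3977244164293544
top end (np.float64(253.0), np.float64(186.5)) width [12, 26, 25, 25] y 187 232
depth by width 0.19093598291424235 cam z 0.23534200918093928
far end xyz [0.62110014 0.0775047  0.04534718]
scene red [(np.int64(285), np.int64(202)), (np.int64(299), np.int64(193))] 289.64285714285717 200.42857142857142
0.03 [0.6093 0.0775 0.03  ]
0.048 [0.6151 0.0634 0.048 ]
0.06 [0.619 0.054 0.06 ]
```

View pics/c4.png

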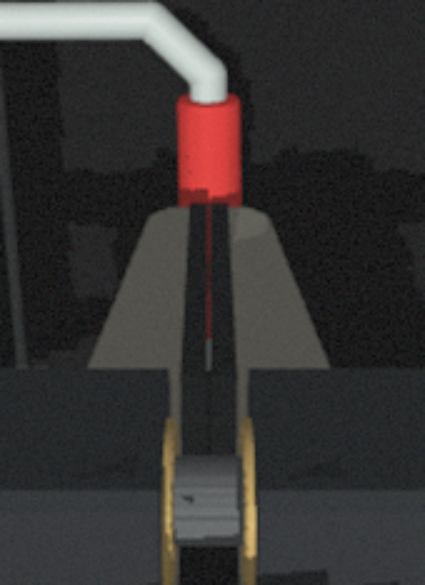

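The crop shows the closed fingers' visible ends sitting over the sleeve: the sleeve runs unbroken to about row 232, where the fingers begin. The pads therefore closed above the bar. I'll open and lower in small steps, watching the force.

```bash
python3 -m handwheel '[[0,0,0,0,0,0],[0,0,0,0,0,0],[0,0,0,0,0,0],[0,0,0,0,0,0]]' -0.13 20
python3 -m handwheel '[[0,0,-0.1,0,0,0],[0,0,-0.1,0,0,0],[0,0,-0.1,0,0,0],[0,0,0,0,0,0],[0,0,0,0,0,0]]'
python3 - <<'E'
from h import *
print(env.get_state()["contact_force"])
f=env.grab_frame("wrist")
g=f["img"][140:384,150:370,::-1];g=cv2.convertScaleAbs(cv2.resize(g,None,fx=2.4,fy=2.4),alpha=2.2)
cv2.imwrite("pics/c5.png",g)
E
```

```text
time: 4.63
position: [0.6162, 0.0483, 0.0271]
orientation: [0.744, 0.668, -0.001, -0.0]
contact_force: [-0.5, -0.0, -0.3]
width: 0.0251
gripper_force: 0.0
time: 5.05
position: [0.6167, 0.0483, 0.0184]
orientation: [0.744, 0.668, -0.0, -0.0]
contact_force: [0.1, -0.3, -0.1]
width: 0.04
gripper_force: 0.0
[ 0.12954058 -0.26166455 -0.10499783]
```

View pics/c5.png

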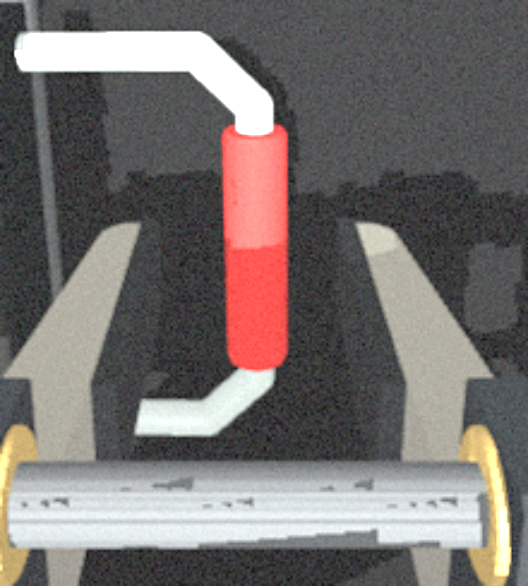

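With brightness raised, the tips end at row ≈232. Scaling by the known 40 mm opening and 14 mm sleeve, they sit only about level with the sleeve. I'll lower 14 mm more, shift about 2 mm in x and pinch gently.

```bash
python3 -m handwheel '[[0.06,0,-0.12,0,0,0],[0,0,-0.12,0,0,0],[0,0,-0.12,0,0,0],[0,0,-0.1,0,0,0],[0,0,0,0,0,0],[0,0,0,0,0,0]]'
python3 -m handwheel '[[0,0,0,0,0,0],[0,0,0,0,0,0],[0,0,0,0,0,0],[0,0,0,0,0,0],[0,0,0,0,0,0],[0,0,0,0,0,0]]' -1 20
```

```text
time: 5.6
position: [0.6186, 0.0484, 0.0046]
orientation: [0.744, 0.668, -0.0, -0.0]
contact_force: [0.3, 0.0, 0.1]
width: 0.0399
gripper_force: 0.0
time: 6.1
position: [0.6186, 0.0484, 0.0051]
orientation: [0.744, 0.668, -0.0, -0.0]
contact_force: [-1.0, -0.7, 1.7]
width: 0.0131
gripper_force: 20.0
```

The sleeve is gripped (13.1 mm, 20 N). Next I'll compute the arc rows about the hinge.

```bash
python3 - <<'E'
from h import *
psi=np.radians(-6.1);u=np.array([np.cos(psi),np.sin(psi)])
th=np.radians(np.arange(0,17)*3.125);r=.188*np.cos(th)+.043*np.sin(th);z=.048+.188*np.sin(th)-.043*np.cos(th)
P=np.c_[r[:,None]*u,z];print(P[[8,16]].round(4),(np.diff(P,axis=0)/.03).round(3).tolist())
E
```

```text
[[ 0.1875 -0.02    0.0885]
 [ 0.1529 -0.0163  0.1644]] [[0.068, -0.007, 0.344], [0.05, -0.005, 0.347], [0.031, -0.003, 0.349], [0.012, -0.001, 0.35], [-0.007, 0.001, 0.351], [-0.026, 0.003, 0.35], [-0.045, 0.005, 0.348], [-0.064, 0.007, 0.345], [-0.082, 0.009, 0.341], [-0.101, 0.011, 0.336], [-0.119, 0.013, 0.33], [-0.137, 0.015, 0.323], [-0.154, 0.016, 0.315], [-0.171, 0.018, 0.306], [-0.187, 0.02, 0.296], [-0.203, 0.022, 0.285]]
```

```bash
python3 -m handwheel '[[0.068,-0.007,0.344,-0.0037,-0.0345,0],[0.05,-0.005,0.347,-0.0037,-0.0345,0],[0.031,-0.003,0.349,-0.0037,-0.0345,0],[0.012,-0.001,0.35,-0.0037,-0.0345,0],[-0.007,0.001,0.351,-0.0037,-0.0345,0],[-0.026,0.003,0.35,-0.0037,-0.0345,0],[-0.045,0.005,0.348,-0.0037,-0.0345,0],[-0.064,0.007,0.345,-0.0037,-0.0345,0]]' -1 40
python3 -m handwheel '[[0,0,0,0,0,0],[0,0,0,0,0,0],[0,0,0,0,0,0]]'
python3 -c "
from cell import env
print(env.get_state())"
```

```text
time: 6.77
position: [0.6192, 0.0481, 0.0885]
orientation: [0.726, 0.652, 0.145, 0.161]
contact_force: [5.3, -3.3, -5.2]
width: 0.0129
gripper_force: 40.0
time: 7.02
position: [0.6191, 0.048, 0.0884]
orientation: [0.726, 0.652, 0.144, 0.161]
contact_force: [-2.9, -2.3, 1.8]
width: 0.0129
gripper_force: 40.0
{'time': 7.0167, 'joints': array([ 0.00557203,  0.37180425, -0.25188038,  2.11663923,  0.75452832,
        0.32967336, -0.99715985]), 'qvel': array([ 0.01410541,  0.01531165, -0.00896129, -0.00481771,  0.00079902,
       -0.00692116, -0.00630035]), 'joint_efforts': array([ -1.05271384, -39.6969974 ,  -2.48991184, -19.47878122,
         0.32069117,  -1.58993796,  -0.13338384]), 'position': array([0.6191232 , 0.04801376, 0.08844619]), 'orientation': array([0.72646378, 0.65247756, 0.14375027, 0.16080816]), 'contact_force': array([-2.85097649, -2.32338771,  1.77507618]), 'moment': array([-0.36267685,  0.76455169, -0.13061939]), 'gripper_force': 39.987952709198, 'width': 0.012872587619621925}
```

Forces are small and the grip is good. Joint 6 (0.33) is getting near its limit, so I'll keep this tilt and let the round sleeve turn in a lighter grip for the second half.

```bash
python3 -m handwheel '[[-0.153,0.016,0.306,0,0,0],[-0.169,0.018,0.297,0,0,0],[-0.184,0.02,0.287,0,0,0],[-0.2,0.021,0.277,0,0,0],[0,0,0,0,0,0],[0,0,0,0,0,0]]' -1 18
python3 -c "
from cell import env
print(env.get_state())"
```

```text
time: 7.52
position: [0.5963, 0.0501, 0.1232]
orientation: [0.727, 0.652, 0.143, 0.161]
contact_force: [-5.7, -1.2, -0.3]
width: 0.0133
gripper_force: 18.0
{'time': 7.5167, 'joints': array([ 0.06848455,  0.28635817, -0.333398  ,  2.13862204,  0.65573494,
        0.39090762, -0.9091924 ]), 'qvel': array([-0.00913451,  0.00804444,  0.00899984, -0.00392068,  0.00665137,
       -0.00396096, -0.00520477]), 'joint_efforts': array([ 3.66301811e-02, -3.77328444e+01, -2.30697021e+00, -2.43278092e+01,
        6.93116896e-01, -2.39618294e+00, -6.12265058e-02]), 'position': array([0.59632606, 0.0501309 , 0.12317001]), 'orientation': array([0.72665195, 0.65243822, 0.1433004 , 0.16051888]), 'contact_force': array([-5.68402319, -1.15839085, -0.34437648]), 'moment': array([-0.26672416,  1.64543133, -0.0601372 ]), 'gripper_force': 17.9899924993515, 'width': 0.013270888775451755}
```

```bash
python3 -m handwheel '[[-0.214,0.023,0.265,0,0,0],[-0.228,0.024,0.253,0,0,0],[-0.242,0.026,0.241,0,0,0],[-0.254,0.027,0.226,0,0,0],[0,0,0,0,0,0],[0,0,0,0,0,0],[0,0,0,0,0,0]]'
python3 - <<'E'
from h import *
from scipy.spatial.transform import Rotation as Ro
s=env.get_state();print(s["position"],s["joints"],s["contact_force"])
b=env.grab_frame("scene")["img"][110:230,200:320,::-1]
t=env.grab_frame("top")["img"][140:245,190:295,::-1]
w=env.grab_frame("wrist")["img"][:,:,::-1]
cv2.imwrite("pics/m6.png",np.hstack([cv2.resize(x,(400,400),interpolation=cv2.INTER_CUBIC) for x in(b,t)]));cv2.imwrite("pics/w6.png",w)
E
```

```text
time: 8.1
position: [0.5684, 0.0529, 0.1534]
orientation: [0.727, 0.652, 0.143, 0.161]
contact_force: [-8.4, -3.3, -3.5]
width: 0.0132
gripper_force: 18.0
[0.56844511 0.05285391 0.15337561] [ 0.11248505  0.19550173 -0.3925409   2.16987409  0.55908443  0.43862747
 -0.83322007] [-8.43281206 -3.32030496 -3.48227109]
```

View pics/m6.png

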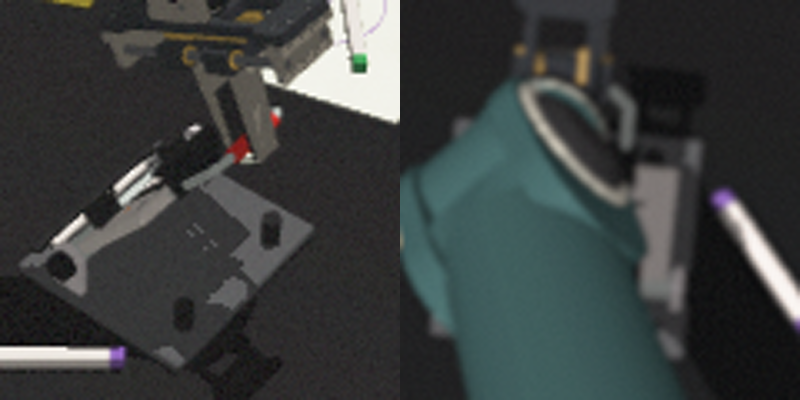

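View pics/w6.png

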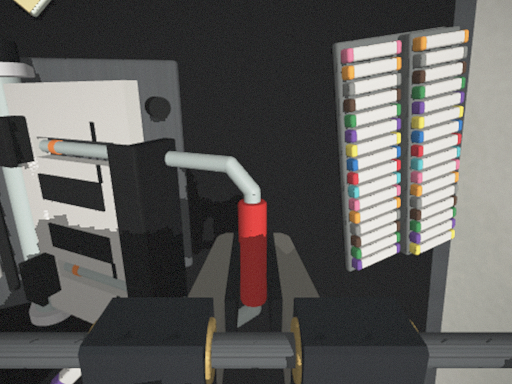

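The scene crop shows the cradle raised to roughly 50° with the sleeve still in the fingers. The wrist view shows the bands at about (52,146) and (75,270) and the sleeve's +y end at about (253,199). I'll compute angle and jaw numerically from those points.

```bash
cat > meas.py <<'E'
from h import *
from scipy.spatial.transform import Rotation as Ro
from scipy.optimize import least_squares
def meas():
    s=env.get_state();T=np.eye(4);T[:3,:3]=Ro.from_quat(s["orientation"]).as_matrix();T[:3,3]=s["position"]
    f=env.grab_frame("wrist");K=np.array([[f["fx"],0,f["cx"]],[0,f["fy"],f["cy"]],[0,0,1]]);W=np.linalg.inv(T@f["tool_from_camera"])
    hsv=cv2.cvtColor(f["img"],cv2.COLOR_RGB2HSV);h,sa,v=[hsv[:,:,i].astype(int) for i in range(3)]
    def comps(m,n):
        k,l,st,c=cv2.connectedComponentsWithStats(m.astype(np.uint8));return [(st[i],c[i]) for i in range(1,k) if st[i,4]>=n]
    om=(h>=6)&(h<=16)&(sa>130)&(v>60);om[:,200:]=0
    ob=comps(om,8);rm=((h<4)|(h>176))&(sa>150)&(v>50);rm[:,:200]=0;rm[:,320:]=0
    rs=max(comps(rm,100),key=lambda q:q[0][4])[0]
    print("orange",[(q[0].tolist(),q[1].round(1).tolist()) for q in ob],"red",rs.tolist())
    return s,f,K,W,ob,rs
def fit(K,W,uvs,psi=np.radians(-6.1),H0=(.4316,.0681,.048)):
    # uvs: list of (uv, base distance, lateral y, moves with the jaw, height above axis)
    u=np.array([np.cos(psi),np.sin(psi),0]);vv=np.array([-np.sin(psi),np.cos(psi),0]);Z=np.array([0,0,1.])
    def res(p):
        th,j=p[:2];H=np.array(H0)+p[2:5];e=np.cos(th)*u+np.sin(th)*Z;n=-np.sin(th)*u+np.cos(th)*Z;r=[]
        for uv,b,y,m,a in uvs:
            q=K@(W@np.r_[H+(b+m*j)*e+y*vv+a*n,1])[:3];r+=list((q[:2]/q[2]-uv)/1.0)
        return np.r_[r,p[2:5]/.002]
    o=least_squares(res,[.85,.005,0,0,0],x_scale=[.1,.01,.001,.001,.001]);sd=np.sqrt(np.diag(np.linalg.inv(o.jac.T@o.jac)))
    return o.x.round(4),sd.round(4),o.fun.round(1)
E
python3 - <<'E'
from meas import *
s,f,K,W,ob,rs=meas()
for n,E in(("scene",None),):
    g=env.grab_frame(n);i=g["img"].astype(int);m=(i[:,:,0]-i[:,:,1]>50)&(i[:,:,0]-i[:,:,2]>50);m[:,:255]=0;m[:,300:]=0;m[:130]=0;m[200:]=0
    ys,xs=np.nonzero(m);print(list(zip(xs,ys))[::6])
# dark ticks on white: print row profile
g=cv2.cvtColor(f["img"],cv2.COLOR_RGB2GRAY);print(g[122:142:2,80:110:2])
E
```

```text
orange [([48, 139, 15, 16, 95], [52.7, 146.3]), ([72, 265, 7, 11, 44], [74.8, 269.6])] red [238, 199, 29, 108, 2794]
[(np.int64(281), np.int64(144)), (np.int64(283), np.int64(146)), (np.int64(272), np.int64(152)), (np.int64(274), np.int64(153)), (np.int64(274), np.int64(154)), (np.int64(273), np.int64(155)), (np.int64(271), np.int64(157))]
[[205 206 205 205 192  74  96 189 208 207 209 207 210 207 207]
 [208 206 207 205 215  25  30 164 209 208 207 207 208 208 206]
 [205 206 204 209 211  82  30 157 209 209 208 207 206 207 204]
 [206 210 209 205 210 115  39  99 208 207 207 208 210 207 211]
 [209 208 209 205 209 167  28  84 214 205 209 210 208 207 209]
 [208 206 208 208 209 181  29  38 215 207 208 207 207 209 209]
 [206 208 211 205 207 181  35  17 203 211 210 207 209 208 207]
 [207 207 208 206 206 206  30  22 174 209 207 210 207 209 210]
 [211 209 209 209 211 217  45  35 156 212 210 206 212 209 207]
 [122 132 149 157 164 185  77  30 140 218 213 213 209 210 210]]
```

```bash
python3 - <<'E'
from meas import *
s,f,K,W,ob,rs=meas()
B=[((52.7,146.3),.045,.045,1,.003),((74.8,269.6),.045,-.045,1,.003)]
S=[((252.5,199),.188,.028,1,0),((252.5,306),.188,-.028,1,0)]
print(fit(K,W,B+S));print(fit(K,W,B+S,psi=np.radians(-5.6)))
T=Ro.from_quat(s["orientation"]).as_matrix();b=s["position"]-.043*T[:,2];r=b-[.4316,.0681,.048];R=np.hypot(np.hypot(r[0],r[1]),r[2]);print("kin",np.degrees(np.arcsin(r[2]/R)),R, T[:,2])
E
```

```text
orange [([48, 139, 15, 16, 95], [52.8, 146.3]), ([72, 265, 7, 11, 46], [74.8, 269.5])] red [237, 199, 30, 108, 2809]
(array([ 9.261e-01,  4.300e-03, -4.000e-04,  3.900e-03,  6.000e-04]), array([0.0066, 0.0021, 0.0013, 0.0006, 0.0017]), array([ 0.2, -1.8, -0.1,  0.4, -0.1,  3. ,  0. , -1.7, -0.2,  2. ,  0.3]))
(array([ 9.322e-01,  4.900e-03, -5.000e-04,  3.700e-03,  6.000e-04]), array([0.0065, 0.0021, 0.0013, 0.0006, 0.0017]), array([-0.3, -1.6,  0.7,  0.7, -0.6,  2.5,  0.4, -1.5, -0.2,  1.8,  0.3]))
kin 50.32752217443019 0.1872549533325714 [ 0.41815154 -0.0471294  -0.90715385]
```

Vision puts the cradle at about 53° with the jaw about 4 mm out; kinematics gives 50°. Both are inside the window. I'll pull with a firmer grip and ease the angle down slightly.

```bash
python3 -m handwheel '[[0,0,0,0,0,0],[0,0,0,0,0,0],[0.133,-0.014,0.112,0,0,0],[0.133,-0.014,0.112,0,0,0],[0.133,-0.014,0.112,0,0,0],[0.133,-0.014,0.112,0,0,0],[0.133,-0.014,0.112,0,0,0],[0.133,-0.014,0.112,0,0,0]]' -1 40
python3 -m handwheel '[[0.133,-0.014,0.112,0,0,0],[0.133,-0.014,0.112,0,0,0],[0,0,0,0,0,0],[0,0,0,0,0,0],[0,0,0,0,0,0]]'
python3 - <<'E'
from meas import *
s,f,K,W,ob,rs=meas();print(s["joints"].round(3),s["contact_force"])
cv2.imwrite("pics/w7.png",f["img"][:,:,::-1])
g=cv2.cvtColor(f["img"],cv2.COLOR_RGB2GRAY)
for q in ob:
    x,y=q[1].astype(int);print(x,y);print(g[max(y-26,0):y+27:3,max(x-24,0):x+25:3])
E
```

```text
time: 9.07
position: [0.591, 0.0507, 0.1722]
orientation: [0.727, 0.653, 0.142, 0.16]
contact_force: [-10.1, -1.3, -5.1]
width: 0.0128
gripper_force: 40.0
time: 9.48
position: [0.5993, 0.0499, 0.179]
orientation: [0.727, 0.653, 0.142, 0.16]
contact_force: [-8.0, -1.4, -8.2]
width: 0.0128
gripper_force: 40.0
orange [([41, 140, 15, 16, 93], [45.3, 147.1]), ([66, 268, 7, 11, 49], [68.7, 272.8])] red [238, 199, 29, 107, 2724]
[ 0.153  0.211 -0.417  2.079  0.486  0.508 -0.73 ] [-7.99281506 -1.43940289 -8.1891157 ]
45 147
[[204 203 203 203 204 205  18 116 206 204 208 203 206 222 206 208 208]
 [204 201 204 208 203 207  91  57 206 209 206 208 205 205 214 207 210]
 [201 205 205 205 204 206 168  23 209 207 207 207 207 207 208 207 208]
 [201 205 205 206 206 205 188  33 215 207 207 206 209 227 209 212 211]
 [203 202 203 201 208 206 211  32 172 209 209 207 210 221 204 209 209]
 [170 187 209 211 211 208 210  25 134 205 206 208 208 218 222 217 209]
 [ 55  53  56  50  52  48  43  45  58  85 118 150 157 197 222 225 209]
 [ 48  50  47  91 158 163 158 151 140 143 150 140 106  78 207 209 211]
 [ 52  55 
[... 1286 characters left out ...]
118 117 108 110 109 109  99  89 105 115 125 126 128 127 125]
 [113 115 114 114 113 106 107 108  97 103 109 107 108 106 125 125 124]
 [121 114 112 114 111 111 114 111  94  97 110 109 111 108 122 125 121]
 [120 126 123 117 110 113 117 116 115 109 102 111 105 110 118 127 128]
 [124 120 123 124 122 123 120 113 115 112 115 117 114 113 112 121 126]
 [120 122 122 125 125 122 123 125 122  96 109 115 116 113 113 125 127]
 [119 123 123 122 123 123 123 126 122  99  44 126 119 115 114 123 123]
 [122 121 120 121 123 123 122 123 124 109  24 126 122 127 125 125 126]
 [118 123 125 121 123 122 120 122 125 127  18 130 123 126 127 124 120]
 [124 123 122 121 121 126 122 123 126 126  22 104 122 126 125 125 125]]
```

```bash
python3 - <<'E'
from meas import *
s,f,K,W,ob,rs=meas()
ob.sort(key=lambda q:q[1][1])
B=[(ob[0][1],.045,.045,1,.003),(ob[1][1],.045,-.045,1,.003)]
S=[((252.5,rs[1]),.188,.028,1,0),((252.5,rs[1]+rs[3]),.188,-.028,1,0)]
Tk=[((44.7,147.1),.09,.045,0,.004),((69.7,272.8),.09,-.045,0,.004)]
print(fit(K,W,B+S));print(fit(K,W,B+S+Tk))
T=Ro.from_quat(s["orientation"]).as_matrix()
for d in(.043,.054):
    r=s["position"]-d*T[:,2]-[.4316,.0681,.048];R=np.linalg.norm(r);print("kin",np.degrees(np.arcsin(r[2]/R)),R)
E
```

```text
orange [([41, 140, 15, 16, 93], [45.4, 147.1]), ([66, 268, 7, 11, 49], [68.7, 272.8])] red [238, 198, 29, 108, 2728]
(array([8.894e-01, 4.390e-02, 2.000e-04, 4.500e-03, 2.000e-04]), array([0.0065, 0.0021, 0.0014, 0.0006, 0.0016]), array([ 0.1, -2. , -0.3,  0.2,  0.1,  3.6,  0.1, -1.9,  0.1,  2.2,  0.1]))
(array([ 8.88e-01,  4.37e-02,  3.00e-04,  4.20e-03, -0.00e+00]), array([0.0058, 0.0008, 0.0007, 0.0004, 0.001 ]), array([ 0.4, -1.6, -0.1,  0.2, -0.1,  3.7, -0. , -2.2,  0.9, -1.2, -1.2,
        1.2,  0.1,  2.1, -0. ]))
kin 48.45177784069344 0.2271192570970674
kin 50.94236060414035 0.23176191869406426
```

All the estimates agree: cradle about 51°, jaw about 44 mm with the bands at the ticks, and the grip is firm. I'll settle briefly and hand in.

```bash
python3 -m handwheel '[[0,0,0,0,0,0],[0,0,0,0,0,0],[0,0,0,0,0,0],[0,0,0,0,0,0],[0,0,0,0,0,0],[0,0,0,0,0,0]]' && python3 -c "
from cell import env
print(env.job_done())"
```

```text
time: 10.08
position: [0.5992, 0.0499, 0.1789]
orientation: [0.727, 0.653, 0.142, 0.16]
contact_force: [-7.1, -1.7, -7.0]
width: 0.013
gripper_force: 40.0
the job is handed in; nothing more can be done
None
```

I handed the job in at about 10 s, with the cradle measured at about 51° and the jaw held at about 44 mm, its bands level with the ticks within about 1 mm; no verdict was returned.

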